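# Set the marbling tweezers to the spacing gauge

### The arm

A 7-joint arm with a two-finger parallel gripper is mounted at the origin on the work surface. World frame = base frame: x ahead of the robot, y to its left, z up, the work surface at z = 0. Lengths are in m, angles in rad, forces in N, time in s.
With the tool pointing down it reaches from about 0.4 to 0.85 m from the base axis. Payload 10.4 kg.
Tool frame: the origin (TCP) lies on the centre line of the jaws, within the pads' length; the fingertips stand 11 mm ahead of it and the grasp point (between the pads) lies 8 mm behind it (tip_reach is the distance from the TCP to the fingertips, in m); z points along the fingers, y is the line along which they close (so a half turn about z gives the same grasp; the last joint's range is limited). The gripper opens to 85 mm and grips with 20 to 120 N. Pads are 22 mm wide; open, the fingers measure 114 mm over their backs; the gripper's body (76 mm by 85 mm) begins 54 mm behind the grasp point. The pads swing forward as they close: fully open they stand 13 mm farther back than shut.
Start: joints at [-1.256, 0.332, -0.065, 1.46, 0.022, 1.35, -0.088], TCP at [0.207, 0.59, 0.242] pointing down, gripper open.
Joint ranges: [-2.6, 2.6], [-0.5, 2.12], [-1.47, 1.34], [0.16, 2.42], [-1.27, 4.41], [0.06, 2.06], [-2.6, 2.6]. Speed limits (rad/s): [2.22, 2.22, 2.79, 2.79, 3.14, 3.14, 3.14].

### API

Orientations are given as a unit quaternion [x, y, z, w].
In Python, from workcell import get_obs, camera, hand_in, tip_reach gives the robot as it stands. The module is installed in compiled form; this text tells all that it offers.
- The arm moves only by the tool move_arm, never from a script. Its argument "plan" is a list of rows, each an object with "delta_pos": the shift along the tool's x, y, z in m, a list of three; "turn": the turn, a rotation vector about the tool's x, y, z in rad, a list of three; "fingers": the closure, from 0 (fully open) to 1 (shut). A call has 1 to 12 rows; each row is the pose to reach, as a shift and turn from the pose commanded when the call began, along the tool's axes at that moment; what a row does not reach only later rows make up. A row lasts 1/8 s, in which the tool goes at most 62.5 mm and 10.7 degrees, less where a joint would pass 70% of its speed; a pose out of reach is approached as far as the arm can. A call with a gripper value outside its range is refused whole. The fingers move at their own pace and stop on an object; "force" is the grip in N (left out, the last holds). Time passes only in rows, so rows that repeat a pose let the fingers close. It gives the time, the measured TCP pose, the force, the opening and the grip force at its end, in the units of the state.
- get_obs(): the state, without advancing time (a new reading comes with each control period).
- camera(name): name is "scene" or "top" or "wrist"; returns a dict with "color" (420x560x3 uint8, red, green, blue), "range_z" (420x560 float32, m along the optical axis (not along the pixel's ray), 0 where there is no reading), "fx", "fy", "cx", "cy" (pixels), "k1" (the pictures are not rectified: a ray, as slopes to the right and down, at radius r is drawn at 1 + k1 r^2 times it, then the intrinsics apply), "R" (3x3) and "t" (3): a world point X has camera coordinates R X + t; the wrist camera has in their place "tool_from_camera" (4x4, takes a point from camera to tool coordinates, whose origin is the TCP and whose axes are the flange's). Camera axes: x right, y down, z forward; pixel columns grow to the right and rows downward; lengths in m; the calibration is good to about 2 mm. A picture is of the moment at which its call begins: read the wrist's pose just before it.
- hand_in(): hands the job in; it is judged then, once.
The state is a dict: "clock": time; "joint_pos": joint angles; "joint_velocities": joint speeds; "tau": joint torques, N m; "position": TCP position; "ee_rot": TCP orientation; "ft_force": force on the tool from outside, world axes, zero at the start; "torque": the same for the moment, N m; "grip_width": opening from 0.0 (shut) to 1.0 (fully open); "grasp_force": force on a finger pad.
Only numpy, scipy, OpenCV 4.12 (cv2) and the standard library are available. Lean on these libraries where they do the work, as an engineer would, in place of code of your own. Each camera call takes 0.05 s, during which the arm holds its last target. There are 200 camera calls.

### The job

Pick the long sprung tweezers up off their wooden rest by the two legs and bring their tips close over the spacing gauge, one tip above each of its two steel bars and hanging free of them. Squeeze until each tip stands exactly over the centreline of its bar, and finish like that, still holding the tweezers clear of everything with the gap steady. Leave the gauge's setting and everything else on the table as they are.

Things in the scene. Friction and masses are not known exactly. Their poses are not given: they have to be found in the camera images.
- tweezers: Steel sprung tweezers, 258 mm, 60 g, flat on a rest: two parallel legs, the sprung one sliding on two brass cross pins at the rear. Origin: rear end of the legs (a thin bow curves 36 mm behind), on the fixed leg's inner side (metal at y = -8 to -2 mm), at the underside: x along the legs to the tips, y to the sprung leg, z up. Legs 12 mm high, 5 at the tips. Centre of mass near x = 100 mm.
- tweezers_leg (a joint): Squeeze of the sprung leg, in m: 0 = fully open, 0.034 = shut; the legs stay parallel. Gap between the tip points = 38 mm less the squeeze (4 mm shut, tips touching). Width over the two grip plates = 50 mm less the squeeze. A spring (200 N/m, preload 3 N) opens it. The cross pins reach to y = 42 mm; they stick out beyond the sprung leg when squeezed.
- grip_fixed (a point): Centre of the flat grip plate (34 mm long, 12 high) on the fixed leg's outer face: x = 110, y = -8, z = 6 mm in the tweezers' frame. Held between flat fingers, both plates lie flat on them.
- grip_sprung (a point): Centre of the same grip plate on the sprung leg's outer face: x = 110, y = 42 mm less the squeeze, z = 6 mm in the tweezers' frame.
- tip_fixed (a point): Tip point of the fixed leg: x = 222, y = -2, z = 6 mm in the tweezers' frame; the metal reaches 3 mm below it.
- tip_sprung (a point): Tip point of the sprung leg: x = 222, y = 36 mm less the squeeze, z = 6 mm in the tweezers' frame.
- rest: Fixed wooden tool rest, 230 x 100 mm; origin under its centre, x along its length. A 5 mm base board carries two cross rails, 20 mm wide, centred 65 mm either side of the centre, tops 24 mm above the table; the tweezers lie across them, grips about midway between the rails.
- gauge: Fixed spacing gauge: aluminium block 90 x 120 mm, 22 high, origin under its centre, x away from the robot. On it two parallel dark steel bars along x, 50 mm long, 6 wide, 5 high (tops 27 mm above the table): one fixed, one on a stiff slide, already set with 14 to 30 mm between the centrelines. Behind each bar, a brass screw head.
- mark_fixed (a point): Centre of the top face of the fixed bar (the -y one). Axes as the gauge.
- mark_sliding (a point): Centre of the top face of the sliding bar (the +y one). Axes as the gauge.
- jar_middle: Bystander, leave alone: short open glass jar of red colour, 52 mm across, 66 mm high; origin at its underside centre.
- jar_left: Bystander, leave alone: the same kind of jar, blue, a brush standing in it (160 mm high with the brush); origin at its underside centre.
- jar_right: Bystander, leave alone: the same kind of jar, green, a brush standing in it (160 mm high with the brush); origin at its underside centre.
- rinse_bottle: Bystander, leave alone: white closed bottle, 64 mm across, 150 mm high; origin at its underside centre.
- brush: Bystander, leave alone: paint brush lying flat, 190 mm long; origin at its underside centre line.
- tape_roll: Bystander, leave alone: roll of paper tape lying flat, 70 mm across, 20 mm high; origin at its underside centre.
- water_cup: Bystander, leave alone: white cup, 70 mm across, 70 mm high; origin at its underside centre.
Not all that is in view belongs to the job. There is more than one size of the rest; the job needs the larger. Of the things that look like the gauge, the larger one is meant.

How it is judged:
By the outcome, as a careful person would: the job done as asked, in the order asked, and still so for the second after the job is handed in, while the arm keeps its last pose, push and grip.
It also fails if it takes over 38 s, if anything falls off the work surface, if the arm or the gripper's body presses on something with over 40 N, if the wrist force passes 120 N, or if a joint passes its speed limit or range.

## Working session

There is one attempt and no reset: what is moved stays moved. The work goes in short steps, Python scripts to look and compute and a tool call to move; the robot and the scene stay as the last step left them, time stands still between calls to the robot, and variables do not carry over. Pictures are saved under pics/ and viewed, at most 10 in all, crops included, and the job is handed in when it is done.

Besides the shell and the picture viewer there is one more tool, called after "Request:" in YAML: its name, and indented under it one key for each argument. move_arm: Moves the arm, as the interface text tells. Its arguments: {"type":"object","properties":{"plan":{"type":"array","items":{"type":"object","properties":{"delta_pos":{"type":"array","items":{"type":"number"}},"turn":{"type":"array","items":{"type":"number"}},"fingers":{"type":"number"}}}},"force":{"type":"number"}},"required":["plan"]}

```bash
mkdir -p pics
cat > h.py <<'E'
import numpy as np, cv2
from workcell import get_obs, camera, tip_reach
from scipy.spatial.transform import Rotation as Ro
def shot(name):
    o=get_obs(); c=camera(name)
    if name=='wrist':
        T=c['tool_from_camera']; R=Ro.from_quat(o['ee_rot']).as_matrix()
        c['Rwc']=R@T[:3,:3]; c['o']=R@T[:3,3]+np.array(o['position'])
    else:
        c['Rwc']=c['R'].T; c['o']=-c['R'].T@c['t']
    return c
def rays(c,uv):
    uv=np.asarray(uv,float).reshape(-1,2)
    d=np.c_[(uv[:,0]-c['cx'])/c['fx'],(uv[:,1]-c['cy'])/c['fy']]; s=d.copy()
    for _ in range(10): s=d/(1+c['k1']*(s**2).sum(1,keepdims=True))
    return np.c_[s,np.ones(len(s))]@c['Rwc'].T
def onplane(c,uv,z):
    r=rays(c,uv); return c['o']+r*((z-c['o'][2])/r[:,2])[:,None]
def proj(c,X):
    p=(np.asarray(X).reshape(-1,3)-c['o'])@c['Rwc']; s=p[:,:2]/p[:,2:]
    s=s*(1+c['k1']*(s**2).sum(1,keepdims=True))
    return s*[c['fx'],c['fy']]+[c['cx'],c['cy']]
def cloud(c):
    v,u=np.mgrid[:420,:560]; uv=np.c_[u.ravel(),v.ravel()]
    P=c['o']+rays(c,uv)*c['range_z'].reshape(-1,1)
    return P.reshape(420,560,3)
def save(c,n,crop=None,s=1):
    im=c['color'][:,:,::-1]
    if crop: im=im[crop[1]:crop[3],crop[0]:crop[2]]
    cv2.imwrite('pics/'+n,cv2.resize(im,None,fx=s,fy=s,interpolation=cv2.INTER_CUBIC))
E
python3 - <<'E'
from h import *
print(tip_reach if not callable(tip_reach) else tip_reach(), {k:np.round(v,3) for k,v in get_obs().items()})
for n in ['scene','top']:
    c=shot(n); save(c,n+'0.png',s=1.4); print(n,c['o'],c['fx'],c['k1'],np.round(c['Rwc'],3))
E
```

```text
0.011 {'clock': np.float64(0.0), 'joint_pos': array([-1.256,  0.333, -0.065,  1.461,  0.022,  1.35 , -0.089]), 'joint_velocities': array([-0.001, -0.001,  0.002,  0.001,  0.001, -0.001, -0.001]), 'tau': array([ 0.0000e+00, -6.2545e+01,  4.9000e-02, -3.9159e+01,  1.6000e-02,
        1.0000e-02, -0.0000e+00]), 'position': array([0.207, 0.589, 0.241]), 'ee_rot': array([ 0.168,  0.986, -0.001, -0.   ]), 'ft_force': array([-0.306,  0.675, -0.346]), 'torque': array([ 0.012,  0.004, -0.009]), 'grasp_force': np.float64(0.0), 'grip_width': np.float64(1.001)}
scene [1.39553406 0.66392959 0.80946438] 530.6619753828509 -0.04937874911782908 [[-0.603  0.461 -0.651]
 [ 0.798  0.334 -0.502]
 [-0.014 -0.822 -0.569]]
top [0.36622244 0.00466348 0.9731596 ] 381.6533877942575 -0.07851800941257805 [[ 0.01  -0.984  0.176]
 [-0.999 -0.015 -0.032]
 [ 0.034 -0.175 -0.984]]
```

View pics/scene0.png

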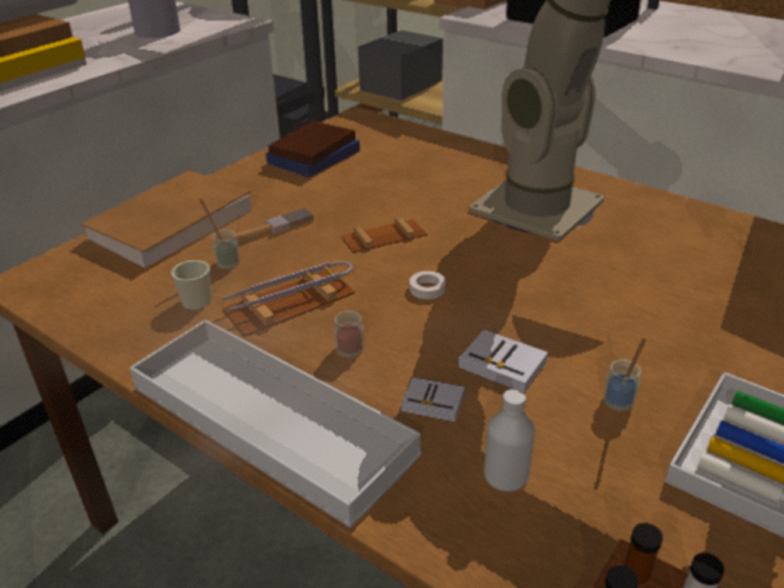

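View pics/top0.png

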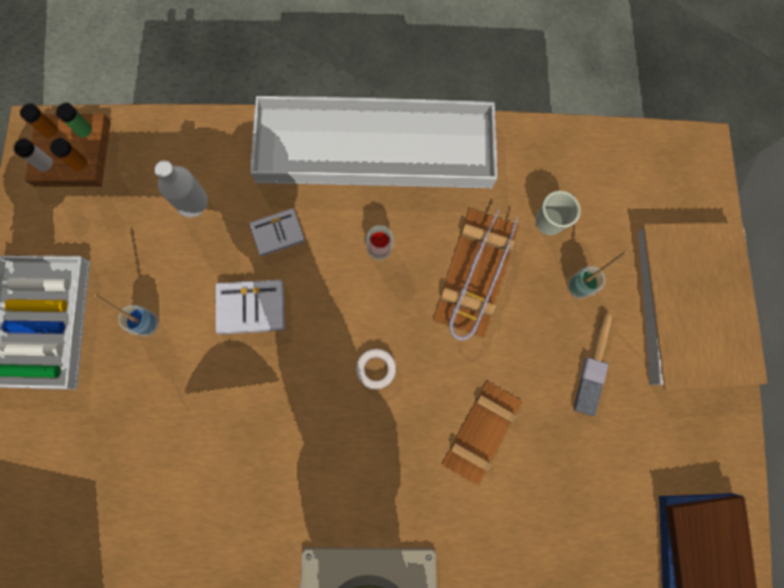

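The scene view shows the tweezers on the large rest at about (290,285). In the top view the tips are at (490,208) and (514,212) and the bow is at (460,335). The large gauge is at (250,305), with its screws on the far side. All of these are in 1.4x pixels. I'll get coarse positions and then look from above.

Run:
```python
from h import *
t=shot('top'); s=shot('scene')
f=lambda c,l,z: print(np.round(onplane(c,np.array(l)/1.4,z),3).tolist())
f(t,[[490,208],[514,212],[460,335]],.03); f(s,[[226,297],[228,305],[350,268]],.03)
f(t,[[244,290],[256,290],[244,320],[257,320],[217,283],[282,281],[284,330],[217,332]],.025)
f(s,[[487,357],[506,362],[490,335],[547,347]],.025)
c=shot('wrist'); print(np.round(c['tool_from_camera'],3),c['fx'],c['k1'])
o=get_obs();print(np.round(Ro.from_quat(o['ee_rot']).as_matrix(),3))
P=cloud(t)
m=(P[...,2]>.012)&(P[...,0]>.2)
for u,v in [(244,290),(250,300),(230,310),(475,280),(487,235),(379,240),(467,300)]:
    print(u,v,np.round(P[int(v/1.4),int(u/1.4)],3))
```

```text
[[0.726, -0.219, 0.03], [0.719, -0.265, 0.03], [0.485, -0.159, 0.03]]
[[0.702, -0.268, 0.03], [0.717, -0.246, 0.03], [0.493, -0.145, 0.03]]
[[0.562, 0.231, 0.025], [0.562, 0.209, 0.025], [0.507, 0.228, 0.025], [0.507, 0.205, 0.025], [0.574, 0.281, 0.025], [0.58, 0.163, 0.025], [0.49, 0.156, 0.025], [0.485, 0.275, 0.025]]
[[0.561, 0.206, 0.025], [0.554, 0.237, 0.025], [0.508, 0.179, 0.025], [0.48, 0.273, 0.025]]
[[ 0.001 -0.953 -0.301  0.077]
 [ 1.     0.     0.002 -0.001]
 [-0.001 -0.301  0.953 -0.131]
 [ 0.     0.     0.     1.   ]] 347.65853837926096 -0.06189528317242928
[[-0.943  0.331 -0.   ]
 [ 0.331  0.943 -0.001]
 [-0.    -0.001 -1.   ]]
244 290 [0.562 0.232 0.025]
250 300 [0.544 0.221 0.024]
230 310 [0.526 0.255 0.025]
475 280 [ 0.592 -0.192  0.004]
487 235 [ 0.676 -0.211  0.027]
379 240 [ 0.658 -0.01   0.035]
467 300 [ 0.551 -0.172  0.023]
```

Request:
move_arm:
  plan:
    - {"delta_pos": [-0.43,-0.24,0.03],"turn": [0,0,0],"fingers": 0}
    - {"delta_pos": [-0.43,-0.24,0.03],"turn": [0,0,0],"fingers": 0}
    - {"delta_pos": [-0.43,-0.24,0.03],"turn": [0,0,0],"fingers": 0}
    - {"delta_pos": [-0.43,-0.24,0.03],"turn": [0,0,0],"fingers": 0}
    - {"delta_pos": [-0.43,-0.24,0.03],"turn": [0,0,0],"fingers": 0}
    - {"delta_pos": [-0.43,-0.24,0.03],"turn": [0,0,0],"fingers": 0}
    - {"delta_pos": [-0.43,-0.24,0.03],"turn": [0,0,0],"fingers": 0}
    - {"delta_pos": [-0.43,-0.24,0.03],"turn": [0,0,0],"fingers": 0}
    - {"delta_pos": [-0.43,-0.24,0.03],"turn": [0,0,0],"fingers": 0}
    - {"delta_pos": [-0.43,-0.24,0.03],"turn": [0,0,0],"fingers": 0}
    - {"delta_pos": [-0.43,-0.24,0.03],"turn": [0,0,0],"fingers": 0}

```text
clock: 1.62
position: [0.5325, 0.2223, 0.2123]
ee_rot: [0.167, 0.986, 0.0, -0.0]
ft_force: [-0.7, -0.3, -0.0]
grip_width: 1.003
grasp_force: 0.0
```

Run:
```python
from h import *
c=shot('wrist'); save(c,'w1.png',s=1.4)
import pickle; pickle.dump(c,open('w1.pkl','wb'))
```

```text
(no output)
```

View pics/w1.png

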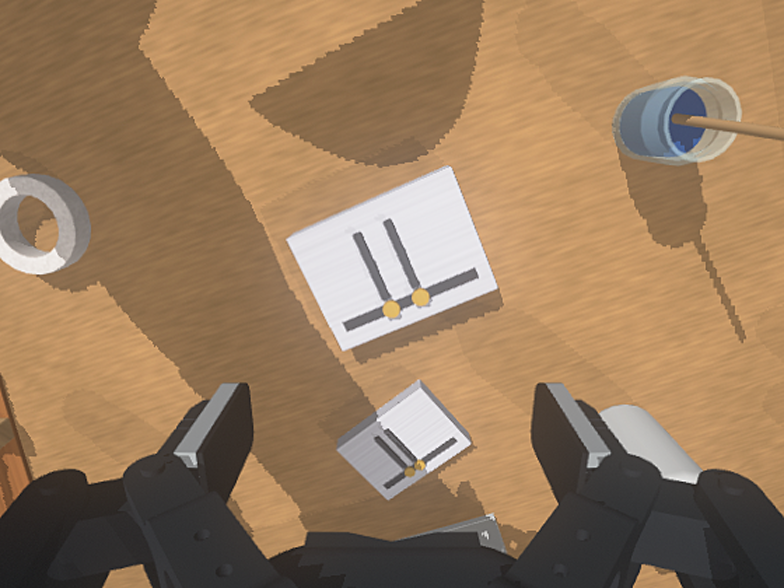

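The wrist view shows the gauge bars at (372,265) and (402,255), with screws at (391,309) and (421,297). Image down is away from the robot. The smaller decoy gauge is below, at (404,440). I'll measure the gauge bars now.

```bash
cat >> h.py <<'E'
def bars(c,z=.027,ctr=(.535,.22),rad=.075):
    """fit the two dark bars' axes on plane z: list of (centre,angle,len,wid)"""
    hsv=cv2.cvtColor(c['color'],cv2.COLOR_RGB2HSV)
    v,u=np.mgrid[:420,:560]; P=onplane(c,np.c_[u.ravel(),v.ravel()],z).reshape(420,560,3)
    near=np.hypot(P[...,0]-ctr[0],P[...,1]-ctr[1])<rad
    m=((hsv[...,2]<125)&(hsv[...,1]<70)&near).astype(np.uint8)
    out=[]
    for k in cv2.findContours(m,cv2.RETR_EXTERNAL,cv2.CHAIN_APPROX_NONE)[0]:
        if cv2.contourArea(k)<60: continue
        mk=np.zeros_like(m); cv2.drawContours(mk,[k],-1,1,-1); mk&=m
        ys,xs=np.nonzero(mk); Q=onplane(c,np.c_[xs,ys],z)[:,:2]
        r=cv2.minAreaRect((Q*1000).astype(np.float32)); 
        out.append((r,Q))
    return out,m
def axis(Q):
    m=Q.mean(0); w,V=np.linalg.eigh(np.cov((Q-m).T)); d=V[:,1]*np.sign(V[0,1]); return m,d
E
python3 - <<'E'
from h import *; import pickle
c=pickle.load(open('w1.pkl','rb'))
b,m=bars(c)
for r,Q in b:
    mm,d=axis(Q); print(np.round(r[0],1),np.round(r[1],1),'ang',np.degrees(np.arctan2(d[1],d[0])).round(2),mm.round(4),len(Q))
im=c['color'][120:250,190:370,::-1]; print(c['color'][180,250:320].sum(1)//3)
E
```

```text
[563.6 191.1] [ 6.5 28.7] ang -85.42 [0.5635 0.1909] 185
[558.6 256.1] [ 6.8 35.2] ang -85.45 [0.5586 0.2563] 245
[530.3 208.9] [49.2  5.6] ang 4.25 [0.5298 0.2088] 294
[528.8 230.6] [49.3  5.4] ang 4.35 [0.5283 0.2305] 283
[229 228 229 229 227 227 225 152 113 116 117 119 120 100 135 233 235 230
 228 228 227 227 229 229 230 230 229 230 230 224 224 230 221 138 112 119
 119 122 119 106 204 235 233 231 232 232 232 230 231 230 230 229 229 229
 229 230 230 231 232 232 232 232 232 232 232 232 231 232 232 231]
```

Request:
move_arm:
  plan:
    - {"delta_pos": [-0.008,0.002,0.09],"turn": [0,0,-0.413],"fingers": 0}
    - {"delta_pos": [-0.008,0.002,0.09],"turn": [0,0,-0.413],"fingers": 0}
    - {"delta_pos": [-0.008,0.002,0.09],"turn": [0,0,-0.413],"fingers": 0}
    - {"delta_pos": [-0.008,0.002,0.09],"turn": [0,0,-0.413],"fingers": 0}
    - {"delta_pos": [-0.008,0.002,0.09],"turn": [0,0,-0.413],"fingers": 0}

```text
clock: 2.3
position: [0.5422, 0.2206, 0.1241]
ee_rot: [-0.037, 0.999, 0.001, 0.001]
ft_force: [0.3, -0.6, -0.8]
grip_width: 0.999
grasp_force: 0.0
```

Run:
```python
from h import *; import pickle
c=shot('wrist'); save(c,'w2.png',s=1.4); pickle.dump(c,open('w2.pkl','wb'))
w1=pickle.load(open('w1.pkl','rb'))
o=get_obs(); p=np.array(o['position']); R=Ro.from_quat(o['ee_rot']).as_matrix(); print(p,np.round(R,4),o['clock'])
cs=[]
for z in (.027,):
  b,m=bars(c,z,(.529,.2195))
  for r,Q in b:
    mm,d=axis(Q); print(z,np.round(r[0],1),np.round(r[1],1),'ang',np.degrees(np.arctan2(d[1],d[0])).round(2),mm.round(4),len(Q), 'tool',((np.r_[mm,z]-p)@R).round(4))
# height from both views: bar centres triangulated
def ctr(c):
    out=[]
    for r,Q in bars(c,.027,(.529,.2195))[0]:
        if max(r[1])>44: out.append(np.array(r[0])/1000)
    return sorted(out,key=lambda a:a[1])
for A,B in zip(ctr(w1),ctr(c)):
    r1=np.r_[A,.027]-w1['o']; r2=np.r_[B,.027]-c['o']
    s=np.linalg.lstsq(np.c_[r1,-r2],c['o']-w1['o'],rcond=None)[0]
    print('tri',w1['o']+r1*s[0],c['o']+r2*s[1])
P=cloud(c); print('depth z',np.round([P[int(v),int(u),2] for u,v in proj(c,[[.529,.209,.027],[.529,.231,.027],[.529,.22,.022]])],4))
```

```text
[0.54211186 0.22057896 0.1238807 ] [[-0.9973 -0.0736  0.0022]
 [-0.0736  0.9973  0.0013]
 [-0.0023  0.0012 -1.    ]] 2.35
0.027 [558.2 255.1] [ 6.2 36.2] ang -86.22 [0.5581 0.2556] 442 tool [-0.0183  0.0336  0.097 ]
0.027 [561.  221.5] [ 6.9 11.3] ang -84.01 [0.5605 0.2214] 126 tool [-0.0182 -0.0006  0.0969]
0.027 [562.9 190.7] [ 6.2 29.2] ang -85.5 [0.5629 0.1905] 362 tool [-0.0183 -0.0317  0.0969]
0.027 [529.3 230.2] [50.5  5.5] ang 4.03 [0.5282 0.23  ] 579 tool [0.0134 0.0103 0.0969]
0.027 [530.5 208.4] [49.7  5.4] ang 4.58 [0.5298 0.2083] 562 tool [ 0.0134 -0.0114  0.0968]
tri [0.53095876 0.2085833  0.02425904] [0.53130687 0.20834669 0.02436545]
tri [0.52902512 0.23053642 0.0258626 ] [0.52961651 0.23022485 0.02600823]
depth z [0.0281 0.0265 0.0221]
```

View pics/w2.png

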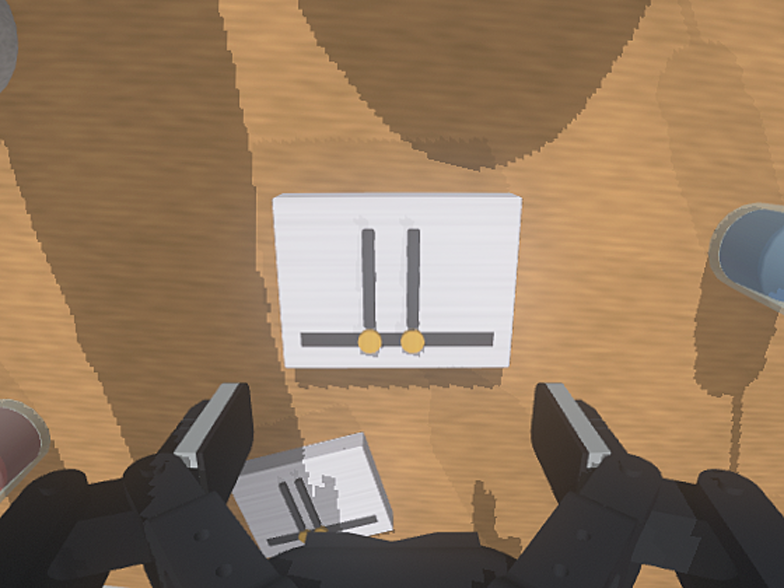

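Here the bars are centred at about (368,278) and (413,278). They are 21.7 mm apart, with the gauge yaw about 4.3°. Next I'll move over the tweezers.

Request:
move_arm:
  plan:
    - {"delta_pos": [-0.0425,-0.43,-0.085],"turn": [0,0,0.413],"fingers": 0}
    - {"delta_pos": [-0.0425,-0.43,-0.085],"turn": [0,0,0.413],"fingers": 0}
    - {"delta_pos": [-0.0425,-0.43,-0.085],"turn": [0,0,0.413],"fingers": 0}
    - {"delta_pos": [-0.0425,-0.43,-0.085],"turn": [0,0,0.413],"fingers": 0}
    - {"delta_pos": [-0.0425,-0.43,-0.085],"turn": [0,0,0.413],"fingers": 0}
    - {"delta_pos": [-0.0425,-0.43,-0.085],"turn": [0,0,0.413],"fingers": 0}
    - {"delta_pos": [-0.0425,-0.43,-0.085],"turn": [0,0,0.413],"fingers": 0}
    - {"delta_pos": [-0.0425,-0.43,-0.085],"turn": [0,0,0.413],"fingers": 0}
    - {"delta_pos": [-0.0425,-0.43,-0.085],"turn": [0,0,0.413],"fingers": 0}

```text
clock: 3.48
position: [0.6164, -0.2054, 0.2077]
ee_rot: [0.169, 0.986, 0.0, 0.0]
ft_force: [0.5, 0.3, -0.3]
grip_width: 1.0
grasp_force: 0.0
```

Run:
```python
from h import *; import pickle
w2=pickle.load(open('w2.pkl','rb'))
q=onplane(w2,np.array([[274,197],[521,197],[286,366],[509,366]])/1.4,.022); print(q.round(4),np.linalg.norm(q[1]-q[0]),np.linalg.norm(q[3]-q[2]),np.linalg.norm(q[2]-q[0]))
print(w2['cx'],w2['cy'])
c=shot('wrist'); save(c,'w3.png',s=1.4); pickle.dump(c,open('w3.pkl','wb')); print(get_obs()['position'],get_obs()['clock'])
```

```text
[[0.4942 0.161  0.022 ]
 [0.4856 0.2783 0.022 ]
 [0.5824 0.1675 0.022 ]
 [0.5738 0.2855 0.022 ]] 0.11754020751003294 0.1183024593354866 0.08838536528973352
279.7523344880501 210.99421411931309
[ 0.61648391 -0.20423227  0.20745052] 3.525
```

View pics/w3.png

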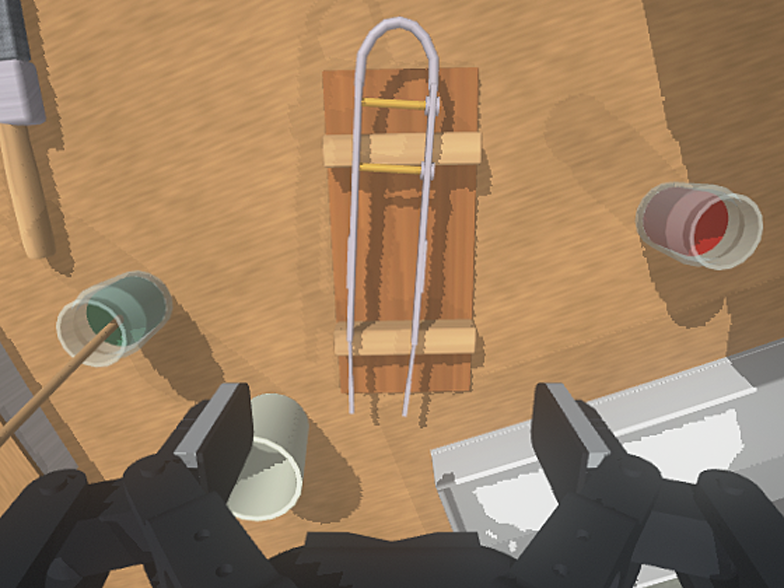

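The tweezers' bow top is at (397,20). The tips are at (351,411) and (405,414), and the grip plates at about (350,268) and (424,268). The brass pins are at y≈102 and 168. Now I'll fit the legs.

```bash
cat >> h.py <<'E'
def legs(c,p,R,z=.036):
    hsv=cv2.cvtColor(c['color'],cv2.COLOR_RGB2HSV)
    m=(hsv[...,1]<60)&(hsv[...,2]>110)
    v,u=np.nonzero(m); T=(onplane(c,np.c_[u,v],z)-p)@R
    return u,v,T
E
python3 - <<'E'
from h import *; import pickle
c=pickle.load(open('w3.pkl','rb'))
o=get_obs(); p=np.array(o['position']); R=Ro.from_quat(o['ee_rot']).as_matrix()
u,v,T=legs(c,p,R)
k=(u>235)&(u<325)&(v<305); u,v,T=u[k],v[k],T[k]
for row in range(0,305,8):
    s=v==row; 
    if s.any():
        x=np.sort(u[s]); g=np.split(x,np.nonzero(np.diff(x)>3)[0]+1)
        print(row,round(T[s,0].mean(),4),[(a[0],a[-1]) for a in g],[np.round(((onplane(c,[[a[0]-.5,row],[a[-1]+.5,row]],.036)-p)@R)[:,1],4).tolist() for a in g])
E
```

```text
16 0.1426 [(np.int64(271), np.int64(298))] [[-0.0084, 0.0138]]
24 0.1367 [(np.int64(263), np.int64(273)), (np.int64(296), np.int64(305))] [[-0.0148, -0.006], [0.0114, 0.0194]]
32 0.1308 [(np.int64(258), np.int64(266)), (np.int64(302), np.int64(309))] [[-0.0188, -0.0117], [0.0163, 0.0227]]
40 0.1248 [(np.int64(255), np.int64(261)), (np.int64(305), np.int64(312))] [[-0.0213, -0.0157], [0.0188, 0.0252]]
48 0.1188 [(np.int64(254), np.int64(260)), (np.int64(306), np.int64(312))] [[-0.0223, -0.0166], [0.0197, 0.0253]]
56 0.1127 [(np.int64(253), np.int64(259)), (np.int64(306), np.int64(312))] [[-0.0232, -0.0175], [0.0198, 0.0255]]
64 0.1066 [(np.int64(253), np.int64(258)), (np.int64(306), np.int64(312))] [[-0.0233, -0.0184], [0.0199, 0.0256]]
72 0.1004 [(np.int64(253), np.int64(257)), (np.int64(304), np.int64(313))] [[-0.0235, -0.0194], [0.0183, 0.0265]]
80 0.0941 [(np.int64(253), np.int64(257)), (np.int64(303), np.int64(313))] [[-0.0236, -0.0195], [0.0176, 0.0267]]
88 0.0878 [(np.int64(253), np.int64(257)), (np.int64(305), np.int64(309))] [[-0.0237, -0.0196], [0.0194, 0.0235]]
96 0.0814 [(
[... 2223 characters left out ...]
294), np.int64(296))] [[-0.0309, -0.0281], [0.0117, 0.0145]]
256 -0.0642 [(np.int64(249), np.int64(251)), (np.int64(293), np.int64(295))] [[-0.0312, -0.0283], [0.0108, 0.0137]]
264 -0.0726 [(np.int64(249), np.int64(251)), (np.int64(292), np.int64(293))] [[-0.0314, -0.0286], [0.01, 0.0119]]
272 -0.0812 [(np.int64(249), np.int64(251)), (np.int64(291), np.int64(293))] [[-0.0317, -0.0288], [0.0091, 0.012]]
280 -0.0899 [(np.int64(249), np.int64(252)), (np.int64(289), np.int64(292))] [[-0.032, -0.0281], [0.0072, 0.0111]]
288 -0.0988 [(np.int64(249), np.int64(252)), (np.int64(288), np.int64(291))] [[-0.0322, -0.0283], [0.0063, 0.0102]]
296 -0.1079 [(np.int64(287), np.int64(289))] [[0.0053, 0.0083]]
```

Request:
move_arm:
  plan:
    - {"delta_pos": [0.003,-0.005,0.085],"turn": [0,0,0.057],"fingers": 0.2}
    - {"delta_pos": [0.003,-0.005,0.085],"turn": [0,0,0.057],"fingers": 0.2}
    - {"delta_pos": [0.003,-0.005,0.085],"turn": [0,0,0.057],"fingers": 0.2}
    - {"delta_pos": [0.003,-0.005,0.085],"turn": [0,0,0.057],"fingers": 0.2}

```text
clock: 4.03
position: [0.6127, -0.2084, 0.1239]
ee_rot: [0.195, 0.981, 0.0, 0.001]
ft_force: [0.8, 0.2, 0.0]
grip_width: 0.798
grasp_force: 0.0
```

Run:
```python
from h import *; import pickle
c0=pickle.load(open('w3.pkl','rb'))
c=shot('wrist'); save(c,'w4.png',s=1.4); pickle.dump(c,open('w4.pkl','wb'))
o=get_obs(); p=np.array(o['position']); R=Ro.from_quat(o['ee_rot']).as_matrix(); print(p,np.round(R,4))
for z in (.030,.033,.036):
  u,v,T=legs(c,p,R,z)
  for row in (60,140,200,230,245,260,275):
    s=(v==row)&(abs(T[:,1])<.034); x=np.sort(u[s]); g=[a for a in np.split(x,np.nonzero(np.diff(x)>3)[0]+1) if len(a)>2]
    print(z,row,[np.round(((onplane(c,[[a[0]-.5,row],[a[-1]+.5,row]],z)-p)@R)[:,:2],4).tolist() for a in g])
```

```text
[ 0.6128566  -0.20878002  0.12413504] [[-9.235e-01  3.836e-01  2.700e-03]
 [ 3.836e-01  9.235e-01 -2.000e-04]
 [-2.500e-03  9.000e-04 -1.000e+00]]
0.03 60 [[[0.1019, -0.0237], [0.1019, -0.0201]], [[0.1019, 0.0186], [0.102, 0.0271]]]
0.03 140 [[[0.0539, -0.0244], [0.0539, -0.0199]], [[0.0539, 0.0204], [0.0539, 0.0249]]]
0.03 200 [[[0.014, -0.025], [0.014, -0.0196]], [[0.014, 0.0201], [0.014, 0.0262]]]
0.03 230 [[[-0.0076, -0.0257], [-0.0076, -0.0201]], [[-0.0076, 0.02], [-0.0076, 0.0263]]]
0.03 245 [[[-0.0189, -0.0253], [-0.0189, -0.0197]], [[-0.0189, 0.0203], [-0.0189, 0.026]]]
0.03 260 [[[-0.0305, -0.0243], [-0.0305, -0.0193]], [[-0.0305, 0.0199], [-0.0305, 0.0249]]]
0.03 275 [[[-0.0424, -0.0246], [-0.0424, -0.0196]], [[-0.0424, 0.0195], [-0.0424, 0.0246]]]
0.033 60 [[[0.1016, -0.0234], [0.1016, -0.0198]], [[0.1016, 0.0183], [0.1016, 0.0267]]]
0.033 140 [[[0.0542, -0.0241], [0.0542, -0.0197]], [[0.0542, 0.0201], [0.0542, 0.0245]]]
0.033 200 [[[0.0148, -0.0247], [0.0148, -0.0193]], [[0.0148, 0.0199], [0.0148, 0.0259]]]
0.033 230 [[[-0.0065, -0.0253], [-0.0065, -0.0199]], [[-0.0065, 0
[... 234 characters left out ...]
43], [-0.0408, -0.0193]], [[-0.0408, 0.0193], [-0.0408, 0.0243]]]
0.036 60 [[[0.1012, -0.0231], [0.1012, -0.0195]], [[0.1013, 0.0181], [0.1013, 0.0263]]]
0.036 140 [[[0.0545, -0.0238], [0.0545, -0.0194]], [[0.0545, 0.0198], [0.0546, 0.0242]]]
0.036 200 [[[0.0157, -0.0243], [0.0157, -0.0191]], [[0.0157, 0.0196], [0.0157, 0.0255]]]
0.036 230 [[[-0.0053, -0.025], [-0.0053, -0.0196]], [[-0.0053, 0.0195], [-0.0053, 0.0256]]]
0.036 245 [[[-0.0163, -0.0247], [-0.0163, -0.0192]], [[-0.0163, 0.0198], [-0.0163, 0.0253]]]
0.036 260 [[[-0.0276, -0.0236], [-0.0276, -0.0188]], [[-0.0276, 0.0194], [-0.0276, 0.0243]]]
0.036 275 [[[-0.0392, -0.024], [-0.0392, -0.0191]], [[-0.0392, 0.019], [-0.0392, 0.0239]]]
```

View pics/w4.png

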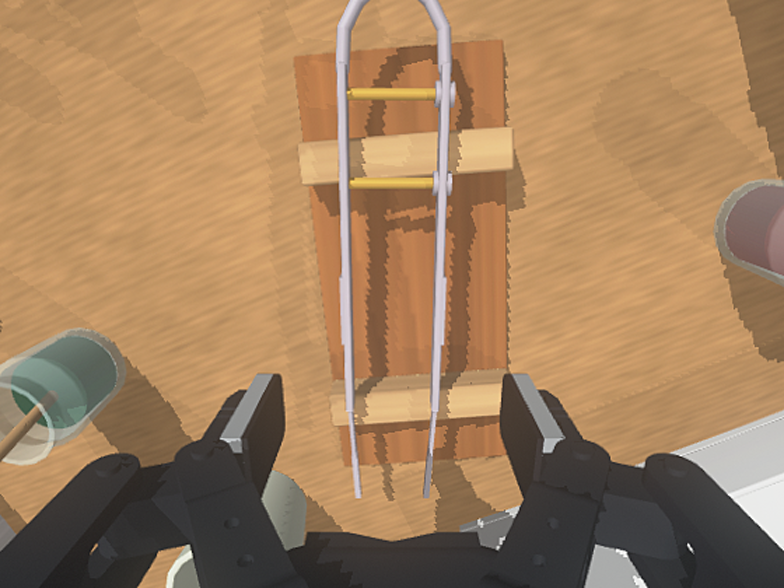

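The legs are aligned with the tool and centred, with the plates at tool x≈0 (rows 277–345, columns 345 and 442). I'll descend and grip lightly.

Request:
move_arm:
  plan:
    - {"delta_pos": [0,0,0.05],"fingers": 0.2}
    - {"delta_pos": [0,0,0.09],"fingers": 0.2}
    - {"delta_pos": [0,0,0.102],"fingers": 0.2}
    - {"delta_pos": [0,0,0.102],"fingers": 0.2}
    - {"delta_pos": [0,0,0.102],"fingers": 0.5}
    - {"delta_pos": [0,0,0.102],"fingers": 0.5}
    - {"delta_pos": [0,0,0.102],"fingers": 0.5}
    - {"delta_pos": [0,0,0.102],"fingers": 0.5}
  force: 30

```text
validation failed for argument at $.pl...
```

Run:
```python
from h import *; import pickle
c=shot('wrist'); save(c,'w5.png',s=1.4); pickle.dump(c,open('w5.pkl','wb'))
o=get_obs(); print(o['position'],o['grip_width'],o['grasp_force'],o['ft_force'])
```

```text
[ 0.61274959 -0.20899463  0.1240484 ] 0.7968384758498577 0.0 [ 0.26672885 -0.77728534 -0.07873451]
```

View pics/w5.png

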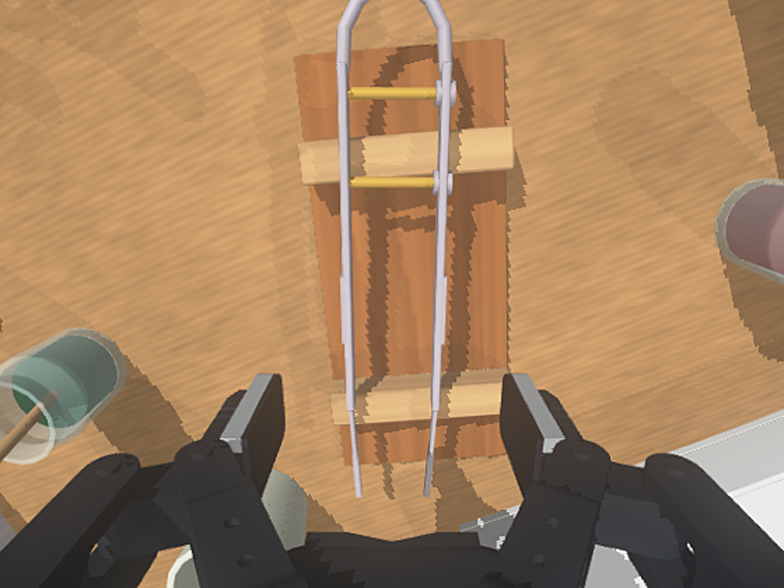

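The call was refused because every row needs "turn". The picture therefore shows the same state as before.

Request:
move_arm:
  plan:
    - {"delta_pos": [0,0,0.05],"turn": [0,0,0],"fingers": 0.2}
    - {"delta_pos": [0,0,0.09],"turn": [0,0,0],"fingers": 0.2}
    - {"delta_pos": [0,0,0.102],"turn": [0,0,0],"fingers": 0.2}
    - {"delta_pos": [0,0,0.102],"turn": [0,0,0],"fingers": 0.2}
    - {"delta_pos": [0,0,0.102],"turn": [0,0,0],"fingers": 0.5}
    - {"delta_pos": [0,0,0.102],"turn": [0,0,0],"fingers": 0.5}
    - {"delta_pos": [0,0,0.102],"turn": [0,0,0],"fingers": 0.5}
    - {"delta_pos": [0,0,0.102],"turn": [0,0,0],"fingers": 0.5}
  force: 30

```text
clock: 5.12
position: [0.6132, -0.2099, 0.0228]
ee_rot: [0.196, 0.981, -0.0, 0.002]
ft_force: [-0.6, 0.7, 6.5]
grip_width: 0.502
grasp_force: 6.0
```

Request:
move_arm:
  plan:
    - {"delta_pos": [0,0,-0.02],"turn": [0,0,0],"fingers": 0.5}
    - {"delta_pos": [0,0,-0.06],"turn": [0,0,0],"fingers": 0.5}
    - {"delta_pos": [0,0,-0.12],"turn": [0,0,0],"fingers": 0.5}
    - {"delta_pos": [0,0,-0.12],"turn": [0,0,0],"fingers": 0.5}
    - {"delta_pos": [0,0,-0.12],"turn": [0,0,0],"fingers": 0.5}

```text
clock: 5.75
position: [0.6118, -0.2092, 0.1412]
ee_rot: [0.196, 0.981, 0.0, 0.001]
ft_force: [-0.3, -1.3, -2.0]
grip_width: 0.498
grasp_force: 4.4
```

Run:
```python
from h import *; import pickle
c=shot('wrist'); pickle.dump(c,open('w6.pkl','wb'))
o=get_obs(); print(o['position'],o['grip_width'],o['grasp_force'],o['ft_force'],o['clock'])
s=shot('scene'); pickle.dump(s,open('s6.pkl','wb'));t=shot('top'); pickle.dump(t,open('t6.pkl','wb'))
a=cv2.resize(c['color'],None,fx=1,fy=1)
X=o['position']; 
def crop(c,X,r=70):
    u,v=proj(c,X)[0].astype(int); u=np.clip(u,r,559-r); v=np.clip(v,r,419-r); print(u,v)
    return cv2.resize(c['color'][v-r:v+r,u-r:u+r],(400,400),interpolation=cv2.INTER_CUBIC)
b=np.hstack([crop(t,[.66,-.23,.15]),crop(s,[.66,-.23,.15])])
cv2.imwrite('pics/l6.png',b[:,:,::-1])
cv2.imwrite('pics/w6.png',a[:,:,::-1])
```

```text
[ 0.61130131 -0.20900639  0.14013137] 0.5033896190488419 4.399476572871208 [-0.14487851  0.00054178 -0.46762278] 5.8
367 157
177 169
```

View pics/w6.png

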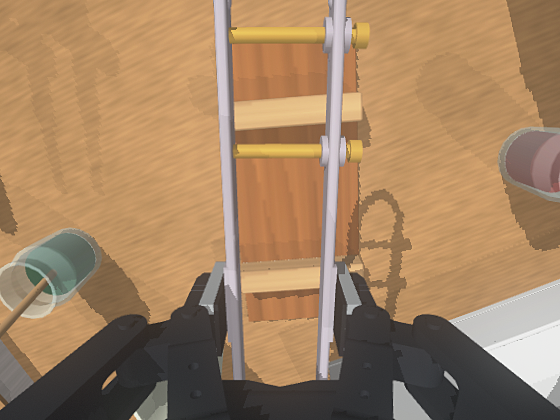

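The tweezers are held evenly, with legs at columns 225 and 335 and brass pins at rows 35 and 150. I'll use the range data to get their pose in the tool frame.

Run:
```python
from h import *; import pickle
c=pickle.load(open('w6.pkl','rb')); o=get_obs(); p=np.array(o['position']); R=Ro.from_quat(o['ee_rot']).as_matrix()
T=(cloud(c)-p)@R; hsv=cv2.cvtColor(c['color'],cv2.COLOR_RGB2HSV)
m=(hsv[...,1]<60)&(hsv[...,2]>110)&(c['range_z']<.2)&(c['range_z']>.05)
for nm,l in (('fix',m&(T[...,1]<0)&(T[...,1]>-.03)),('spr',m&(T[...,1]>0)&(T[...,1]<.03))):
    for a in range(10,95,10):
        k=l&(abs(T[...,0]-a/1000)<.003); k&=np.arange(420)[:,None]<262
        if k.sum()>5: q=T[k]; print(nm,a,k.sum(),'z',np.percentile(q[:,2],[10,50,90]).round(4),'y',np.percentile(q[:,1],[3,50,97]).round(4))
# brass pins
b=(hsv[...,1]>130)&(hsv[...,2]>150)&(c['range_z']<.2)&(hsv[...,0]>18)
q=T[b]; 
for lo,hi in((.02,.07),(.07,.12)):
    r=q[(q[:,0]>lo)&(q[:,0]<hi)]
    if len(r): print('pin',len(r),np.median(r,0).round(4),np.percentile(r[:,1],[2,98]).round(4))
```

```text
fix 20 106 z [-0.0155 -0.0148 -0.0138] y [-0.0204 -0.0185 -0.0168]
fix 30 194 z [-0.0155 -0.0147 -0.0108] y [-0.0204 -0.0182 -0.0168]
fix 40 174 z [-0.0157 -0.0148 -0.0139] y [-0.0205 -0.0187 -0.0169]
fix 50 188 z [-0.0158 -0.0149 -0.0141] y [-0.0205 -0.0186 -0.0169]
fix 60 206 z [-0.0155 -0.0149 -0.0139] y [-0.0206 -0.0186 -0.0169]
fix 70 239 z [-0.0158 -0.0149 -0.0136] y [-0.0205 -0.0184 -0.0166]
fix 80 278 z [-0.0156 -0.0147 -0.0109] y [-0.0205 -0.0183 -0.0167]
fix 90 271 z [-0.0158 -0.0148 -0.0131] y [-0.0206 -0.0185 -0.0167]
spr 20 148 z [-0.0155 -0.0144 -0.0078] y [0.0161 0.0173 0.0201]
spr 30 209 z [-0.0157 -0.0146 -0.0092] y [0.0161 0.0174 0.02  ]
spr 40 226 z [-0.0158 -0.0148 -0.0095] y [0.0161 0.0174 0.0198]
spr 50 247 z [-0.0158 -0.0148 -0.0094] y [0.0161 0.0174 0.0198]
spr 60 431 z [-0.0156 -0.0147 -0.0135] y [0.0142 0.0179 0.0219]
spr 70 282 z [-0.0158 -0.0148 -0.0094] y [0.0161 0.0174 0.0198]
spr 80 308 z [-0.0158 -0.0148 -0.0088] y [0.0161 0.0174 0.0198]
spr 90 347 z [-0.0157 -0.0145 -0.0088] y [0.0149 0.0173 0.021 ]
pin 1404 [ 0.0601  0.0037 -0.0113] [-0.0153  0.0278]
pin 1782 [ 0.0974  0.0024 -0.0113] [-0.0158  0.0275]
```

View pics/l6.png

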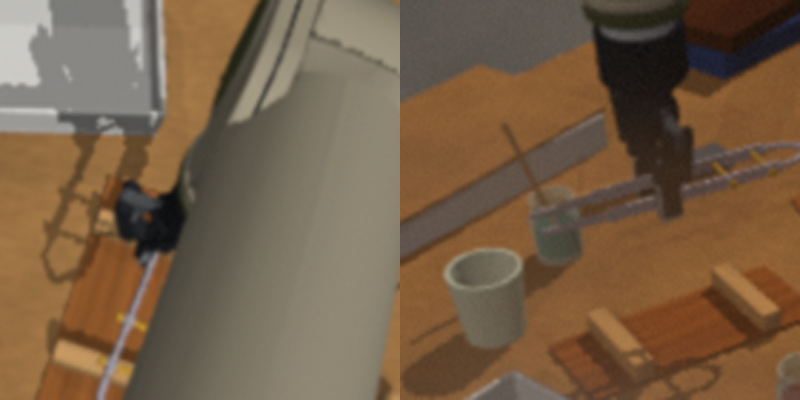

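Pitch is zero, and the leg centre sits 8.8 mm behind the TCP, centred in the jaws. I worked out the target from commanded shifts relative to the gauge view. Now I'll carry the tweezers over at height.

Request:
move_arm:
  plan:
    - {"delta_pos": [0.017,0.016,0],"turn": [0,0,-0.024],"fingers": 0.5}
    - {"delta_pos": [0.051,0.047,0],"turn": [0,0,-0.07],"fingers": 0.5}
    - {"delta_pos": [0.085,0.078,0],"turn": [0,0,-0.117],"fingers": 0.5}
    - {"delta_pos": [0.119,0.109,0],"turn": [0,0,-0.165],"fingers": 0.5}
    - {"delta_pos": [0.153,0.141,0],"turn": [0,0,-0.212],"fingers": 0.5}
    - {"delta_pos": [0.187,0.172,0],"turn": [0,0,-0.259],"fingers": 0.5}
    - {"delta_pos": [0.221,0.203,0],"turn": [0,0,-0.306],"fingers": 0.5}
    - {"delta_pos": [0.255,0.234,0],"turn": [0,0,-0.352],"fingers": 0.5}
    - {"delta_pos": [0.289,0.266,0],"turn": [0,0,-0.4],"fingers": 0.5}
    - {"delta_pos": [0.323,0.297,0],"turn": [0,0,-0.446],"fingers": 0.5}
    - {"delta_pos": [0.3402,0.3127,0],"turn": [0,0,-0.47],"fingers": 0.5}
    - {"delta_pos": [0.3402,0.3127,0],"turn": [0,0,-0.47],"fingers": 0.5}

```text
clock: 7.4
position: [0.4173, 0.211, 0.1398]
ee_rot: [-0.039, 0.999, -0.0, -0.0]
ft_force: [0.1, -0.2, -1.2]
grip_width: 0.501
grasp_force: 4.4
```

Request:
move_arm:
  plan:
    - {"delta_pos": [0,0,0.03],"turn": [0,0,0],"fingers": 0.55}
    - {"delta_pos": [0,0,0.06],"turn": [0,0,0],"fingers": 0.6}
    - {"delta_pos": [0,0,0.1],"turn": [0,0,0],"fingers": 0.6}
    - {"delta_pos": [0,0,0.1],"turn": [0,0,0],"fingers": 0.6}
    - {"delta_pos": [0,0,0.1],"turn": [0,0,0],"fingers": 0.6}
    - {"delta_pos": [0,0,0.1],"turn": [0,0,0],"fingers": 0.6}

```text
clock: 8.15
position: [0.4191, 0.2104, 0.0418]
ee_rot: [-0.037, 0.999, 0.001, 0.001]
ft_force: [-0.5, 0.1, -0.9]
grip_width: 0.401
grasp_force: 6.1
```

Run:
```python
from h import *; import pickle
s=shot('scene'); t=shot('top'); w=shot('wrist')
pickle.dump((s,t,w),open('x7.pkl','wb'))
o=get_obs(); p=np.array(o['position']); R=Ro.from_quat(o['ee_rot']).as_matrix(); print(p,np.round(R,4),o['grip_width'],o['grasp_force'],o['ft_force'],o['clock'])
def crop(c,X,r=35):
    u,v=proj(c,X)[0].astype(int); u=int(np.clip(u,r,559-r)); v=int(np.clip(v,r,419-r)); print(u-r,v-r)
    return cv2.resize(c['color'][v-r:v+r,u-r:u+r],(400,400),interpolation=cv2.INTER_CUBIC)
b=np.hstack([crop(t,[.53,.22,.03]),crop(s,[.53,.22,.03])])
cv2.imwrite('pics/g7.png',b[:,:,::-1])
```

```text
[0.41845922 0.2104733  0.04123939] [[-9.972e-01 -7.510e-02  1.300e-03]
 [-7.510e-02  9.972e-01  1.000e-03]
 [-1.400e-03  9.000e-04 -1.000e+00]] 0.40114818820822173 6.083227246999741 [-0.25516151  0.12267616 -0.97301309] 8.3
142 184
325 213
```

View pics/g7.png

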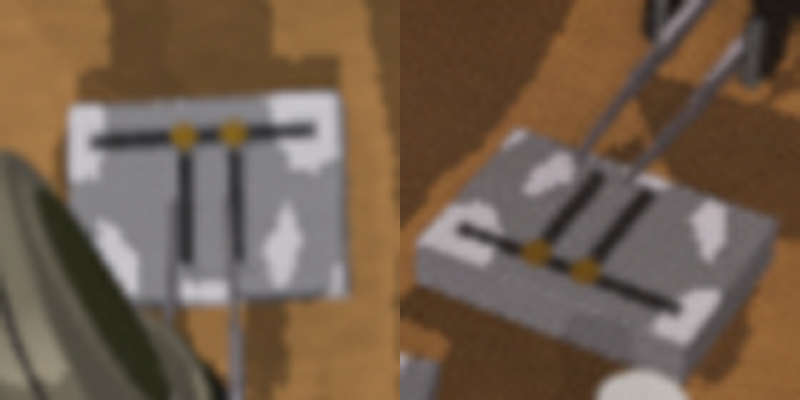

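The left half (top view) shows the bars at x≈185 and 237 and the tips arriving from below at (173,205) and (232,205). The right half (scene view) shows the tips at about (583,155) and (632,172), above the near end of the bars. I'll measure these numerically.

Run:
```python
from h import *; import pickle
s,t,w=pickle.load(open('x7.pkl','rb'))
g=t['color'].astype(int).mean(2).round().astype(int)
print('top cols 166..192'); 
for r in range(206,252,2): print(r,g[r,166:193])
g=s['color'].astype(int).mean(2).round().astype(int)
print('scene cols 345..385')
for r in range(214,252,2): print(r,g[r,350:386])
```

```text
top cols 166..192
206 [109 108 107 106 103 104 103  96  94  97  95  91  87  83  87  92  90  88
  86  77  69  65  63  72  88  91  88]
208 [ 52  51  52  54  55  65  81  86  85  82  74  65  66  70  81  91  89  85
  84  81  84  88  89  97 120 143 151]
210 [111 111 112 117 120 119 112  89  79  92 112 121 127 128 124 108  81  81
 102 119 127 130 130 132 136 152 177]
212 [133 132 132 132 132 132 121  74  51  78 116 130 131 131 129 113  69  60
  92 120 131 132 131 132 132 137 159]
214 [133 133 132 132 132 133 122  76  51  78 118 130 131 132 130 115  70  60
  94 121 131 131 132 132 131 131 134]
216 [132 132 131 131 132 132 123  79  53  78 118 131 132 133 131 114  69  57
  91 123 132 132 132 132 132 132 133]
218 [133 132 131 132 131 128 113  77  53  79 117 130 132 131 128 107  67  55
  85 121 132 133 132 133 133 135 137]
220 [131 132 131 132 128 115  93  68  50  71 114 128 130 131 125 104  74  57
  83 119 131 131 131 132 139 159 167]
222 [132 132 132 133 129 115  93  68  51  71 116 130 131 130 126 109  81  61
  84 118 130 130 130 134 157 186 190]
224 [133 132 132 133 129 114  93  69  50  72 11
[... 3571 characters left out ...]
99 102 108  90  80  82
  90  95  93  83  63  59  60  60  61  59  59  61  61  61  61  61  62  59]
244 [169 168 159 159 146 114  91  73  48  43  63  89  99  97  92  91 122 147
 157 160 147 122  95  73  62  60  59  60  59  60  59  60  59  61  61  60]
246 [124 113 104 100  99  85  58  39  43  67  93 106 103 103 103  96  83  66
  72  99 115 117 106 101 100  99  84  71  69  62  58  59  59  58  59  61]
248 [102 104  99  90  63  43  39  55  81  97 102 104 103 100  89  63  41  39
  59  86 101 105 104 103 104 103 107 116 140 149 129 107  82  73  69  65]
250 [104  92  75  47  36  53  78  97 101 103 102 101  94  69  45  39  51  78
  97 103 105 105 104 104 106 114 143 170 181 183 179 161 119 104 104 103]
```

```bash
cat > rel.py <<'E'
from h import *; import pickle
def rel(c,p,R,nm):
    """leg/tip points (by range height) and bars (by colour) in the tool frame, from one fixed camera"""
    P=cloud(c); T=(P-p)@R; H=P[...,2]
    tipz=p[2]+.0088
    m=(abs(H-tipz)<.012)&(H>.032)&(T[...,0]<-.05)&(T[...,0]>-.125)&(abs(T[...,1])<.03)&(c['range_z']>0)
    v,u=np.nonzero(m)
    X=(onplane(c,np.c_[u,v],tipz+.0015)-p)@R   # rays onto plane near upper tip surface
    for nm2,k in(('fix',X[:,1]<0),('spr',X[:,1]>0)):
        q=X[k]; print(nm,nm2,k.sum(),'minx',q[:,0].min().round(4),[(a,(abs(q[:,0]+a/1000)<.005).sum(),q[abs(q[:,0]+a/1000)<.005,1].mean().round(4)) for a in(65,75,85,95,105,110)])
    b,_=bars(c,.027,(.53,.22),.03)
    hsv=c['color'].astype(int).mean(2)
    return
if __name__=='__main__':
    s,t,w=pickle.load(open('x7.pkl','rb'))
    p=np.array([.4187,.2105,.0415]); R=Ro.from_euler('z',-4.29+180,degrees=True).as_matrix()@np.diag([1,-1,-1.]); 
    c,sn=np.cos(np.radians(4.3)),np.sin(np.radians(4.3)); R=np.array([[-c,-sn,0],[-sn,c,0],[0,0,-1.]])
    rel(s,p,R,'scene'); rel(t,p,R,'top')
    for nm in('s','t'):
        c=pickle.load(open(nm+'6.pkl','rb'))
        hsv=cv2.cvtColor(c['color'],cv2.COLOR_RGB2HSV)
        for r,Q in bars(c,.027,(.53,.22),.045)[0]:
            if len(Q)>10: mm,d=axis(Q); print(nm,'bar/tool',((np.r_[mm,.027]-p)@R).round(4),np.round(r[1],1),np.degrees(np.arctan2(d[1],d[0])).round(1),len(Q))
    # scale check with block width in wrist view w2, sub-pixel half-level crossings
    w2=pickle.load(open('w2.pkl','rb')); g=cv2.cvtColor(w2['color'],cv2.COLOR_RGB2HSV)
    L=[]
    for row in range(170,228,4):
        sat=g[row,:,1].astype(float); val=w2['color'][row].mean(1)
        def cross(a,i0,i1,lev):
            x=a[i0:i1]; k=np.nonzero(np.diff(np.sign(x-lev)))[0]; return [i0+i+(lev-x[i])/(x[i+1]-x[i]) for i in k]
        e=cross(sat,185,230,80)[-1:]+cross(sat,340,385,80)[:1]; bb=cross(val,250,312,(val[235]+112)/2)
        if len(bb)==4 and len(e)==2:
            E=(onplane(w2,[[x,row] for x in e],.022)); B=onplane(w2,[[x,row] for x in bb],.027)
            L.append([np.linalg.norm(E[1]-E[0])]+np.linalg.norm(np.diff(B,axis=0),axis=1).tolist())
    L=np.array(L); print(len(L),L.mean(0).round(5),L.std(0).round(5)); m=L.mean(0); print('sep',m[2]+(m[1]+m[3])/2)
E
python3 rel.py
```

```text
scene fix 45 minx -0.1181 [(65, np.int64(7), np.float64(-0.0127)), (75, np.int64(6), np.float64(-0.0119)), (85, np.int64(6), np.float64(-0.0125)), (95, np.int64(7), np.float64(-0.011)), (105, np.int64(6), np.float64(-0.011)), (110, np.int64(7), np.float64(-0.0107))]
scene spr 48 minx -0.1206 [(65, np.int64(8), np.float64(0.0163)), (75, np.int64(6), np.float64(0.0148)), (85, np.int64(7), np.float64(0.014)), (95, np.int64(6), np.float64(0.0132)), (105, np.int64(7), np.float64(0.0122)), (110, np.int64(6), np.float64(0.012))]
top fix 43 minx -0.1102 [(65, np.int64(8), np.float64(-0.0147)), (75, np.int64(6), np.float64(-0.0145)), (85, np.int64(4), np.float64(-0.0139)), (95, np.int64(7), np.float64(-0.0131)), (105, np.int64(8), np.float64(-0.0132)), (110, np.int64(6), np.float64(-0.0133))]
top spr 40 minx -0.1116 [(65, np.int64(5), np.float64(0.0127)), (75, np.int64(8), np.float64(0.0118)), (85, np.int64(8), np.float64(0.0116)), (95, np.int64(7), np.float64(0.0116)), (105, np.int64(8), np.float64(0.0113)), (110, np.int64(6), np.float64(0.0112))]
15 [0.11976 0.00622 0.01541 0.00621] [0.00018 0.00017 0.00022 0.00017]
sep 0.021626280043679988
```

```bash
sed -i 's/contourArea(k)<60/contourArea(k)<8/' h.py
python3 - <<'E'
from h import *; import pickle
p=np.array([.4187,.2105,.0415]); c,sn=np.cos(np.radians(4.3)),np.sin(np.radians(4.3)); R=np.array([[-c,-sn,0],[-sn,c,0],[0,0,-1.]])
s,t,w=pickle.load(open('x7.pkl','rb'))
print('top bars',((onplane(t,[[174.02,214],[182.81,214]],.027)-p)@R).round(4))
g=s['color'].astype(float).mean(2)
for nm,c in(('s6',pickle.load(open('s6.pkl','rb'))),('s7',s),('t6',pickle.load(open('t6.pkl','rb')))):
    g=c['color'].astype(float).mean(2)
    # darkness centroid along tool y at stations along the bars
    for a in (-.098,-.104,-.11,-.116,-.122):
        ys=np.arange(-.022,.022,.0005); W=p+np.c_[np.full_like(ys,a),ys,np.full_like(ys,p[2]-.027)]@R.T
        uv=proj(c,W).astype(np.float32); val=cv2.remap(g.astype(np.float32),uv[:,0],uv[:,1],cv2.INTER_LINEAR).ravel()
        d=np.clip(np.percentile(val,70)-val-12,0,None); r=[]
        for k in(ys<0,ys>0): r.append((d[k]@ys[k]/max(d[k].sum(),1e-9)).round(4))
        print(nm,a,r,val[::4].astype(int))
# legs from wrist now, tool frame
T=(cloud(w)-p)@R; hsv=cv2.cvtColor(w['color'],cv2.COLOR_RGB2HSV)
o=w['o']; Rt=w['Rwc'];
Tc=w['tool_from_camera']; v,u=np.mgrid[:420,:560]
C=(rays(w,np.c_[u.ravel(),v.ravel()])@w['Rwc']*w['range_z'].reshape(-1,1)); T=(C@Tc[:3,:3].T+Tc[:3,3]).reshape(420,560,3)
m=(hsv[...,1]<60)&(hsv[...,2]>100)&(w['range_z']<.2)&(w['range_z']>.05)&(T[...,2]<-.012)&(np.arange(420)[:,None]<255)
for sg in(-1,1):
  for a in (25,40,50,75):
    k=m&(abs(T[...,0]-a/1000)<.005)&(T[...,1]*sg>.005)&(T[...,1]*sg<.03); q=T[k]; print(sg,a,k.sum(),np.percentile(q[:,1],[3,97]).round(4),np.median(q[:,2]).round(4))
E
```

```text
top bars [[-0.1263  0.0104  0.0145]
 [-0.1249 -0.0118  0.0145]]
s6 -0.098 [np.float64(-0.0106), np.float64(0.0114)] [173 171 165 148 111  74  66  93 139 165 173 174 174 171 149 110  74  59
  93 137 167 176]
s6 -0.104 [np.float64(-0.0104), np.float64(0.0111)] [170 171 167 150 111  75  66  86 130 161 172 174 174 166 142 105  69  65
  97 141 169 177]
s6 -0.11 [np.float64(-0.0104), np.float64(0.011)] [169 169 166 152 113  78  66  89 133 160 172 174 172 165 143 104  68  69
 101 144 172 177]
s6 -0.116 [np.float64(-0.0105), np.float64(0.0114)] [172 171 168 149 112  75  59  87 130 162 172 173 173 168 148 109  69  64
  91 134 171 176]
s6 -0.122 [np.float64(-0.0106), np.float64(0.0115)] [173 174 168 147 112  73  63  92 137 165 174 175 175 168 149 110  74  65
  85 132 164 175]
s7 -0.098 [np.float64(-0.0108), np.float64(0.0113)] [156 129 105  85  66  48  45  59  84 100 104 103 102 101  88  65  44  39
  59  82  99 105]
s7 -0.104 [np.float64(-0.0104), np.float64(0.011)] [135 120 106  90  66  47  42  54  78  95 101 103 103  97  83  62  43  42
  62  85  99 102]
s7 -0.11 [np.float64(-0.0105), np.floa
[... 678 characters left out ...]
-0.11 [np.float64(-0.0116), np.float64(0.0106)] [193 192 183 156 115  78 100 143 177 191 192 192 190 183 163 112  79  91
 133 179 192 192]
t6 -0.116 [np.float64(-0.0117), np.float64(0.0105)] [194 194 184 154 112  74  96 142 178 192 193 193 192 185 162 112  83  97
 137 181 192 193]
t6 -0.122 [np.float64(-0.0118), np.float64(0.0103)] [192 192 182 153 112  79  98 145 178 191 192 192 192 184 160 110  81 101
 144 182 193 193]
-1 25 108 [-0.0161 -0.0128] -0.0124
-1 40 171 [-0.0163 -0.0129] -0.0125
-1 50 179 [-0.0162 -0.0129] -0.0125
-1 75 207 [-0.0161 -0.0127] -0.0126
1 25 101 [0.0122 0.0155] -0.0124
1 40 157 [0.0122 0.0155] -0.0125
1 50 188 [0.0121 0.0155] -0.0125
1 75 203 [0.012  0.0155] -0.0125
```

Tip and bar midlines agree to about 0.2 mm in both fixed cameras. Bar separation is 21.65 mm, with the block width as a scale check. Next I'll check the true squeeze by comparing leg separation in the open and squeezed wrist views.

Run:
```python
from h import *; import pickle
L=[(n,pickle.load(open(n+'.pkl','rb'))) for n in('w3','w4','w5','w6')]+[('x7',pickle.load(open('x7.pkl','rb'))[2])]
for n,w in L:
    Tc=w['tool_from_camera']; v,u=np.mgrid[:420,:560]; ry=rays(w,np.c_[u.ravel(),v.ravel()])@w['Rwc']
    T=((ry*w['range_z'].reshape(-1,1))@Tc[:3,:3].T+Tc[:3,3]).reshape(420,560,3)
    hsv=cv2.cvtColor(w['color'],cv2.COLOR_RGB2HSV)
    m=(hsv[...,1]<60)&(hsv[...,2]>100)&(abs(T[...,1])<.035)&(T[...,0]>.02)&(T[...,0]<.055)
    q=T[m]; zt=np.percentile(q[:,2],20) ; m&=abs(T[...,2]-zt)<.004
    zt=np.median(T[m][:,2])
    S=[]
    for row in range(420):
        x=np.nonzero(m[row])[0]
        if len(x)<4: continue
        if row>190 and n in('w3',): continue
        d=(rays(w,[[i,row] for i in range(560)])@w['Rwc'])@Tc[:3,:3].T; k=(zt-Tc[2,3])/d[:,2]; Y=Tc[1,3]+k*d[:,1]
        a=x[Y[x]<0]; b=x[Y[x]>0]
        if len(a)>1 and len(b)>1: S.append([Y[a].min(),Y[a].max(),Y[b].min(),Y[b].max()])
    S=np.array(S); md=np.median(S,0); mn=S.mean(0); print(n,len(S),'ztop',zt.round(4),md.round(4),'outer',(mn[3]-mn[0]).round(4),'inner',(mn[2]-mn[1]).round(4),'sep',((mn[3]-mn[0]+mn[2]-mn[1])/2).round(4),'mid',(mn.mean()).round(4))
```

```text
w3 41 ztop 0.1719 [-0.025  -0.0224  0.0183  0.0217] outer 0.047 inner 0.0406 sep 0.0438 mid -0.002
w4 55 ztop 0.088 [-0.0234 -0.02    0.0201  0.0237] outer 0.0471 inner 0.0401 sep 0.0436 mid 0.0001
w5 55 ztop 0.0883 [-0.0232 -0.0197  0.0203  0.0239] outer 0.047 inner 0.0401 sep 0.0436 mid 0.0003
w6 93 ztop -0.0129 [-0.0205 -0.0166  0.0158  0.0198] outer 0.0403 inner 0.0325 sep 0.0364 mid -0.0004
x7 92 ztop -0.0121 [-0.0163 -0.0125  0.0118  0.0156] outer 0.0319 inner 0.0243 sep 0.0281 mid -0.0003
```

Request:
move_arm:
  plan:
    - {"delta_pos": [0,0.0002,0.004],"turn": [0,0,0],"fingers": 0.606}
    - {"delta_pos": [0,0.0002,0.008],"turn": [0,0,0],"fingers": 0.606}
    - {"delta_pos": [0,0.0002,0.01],"turn": [0,0,0],"fingers": 0.606}
    - {"delta_pos": [0,0.0002,0.01],"turn": [0,0,0],"fingers": 0.606}
    - {"delta_pos": [0,0.0002,0.01],"turn": [0,0,0],"fingers": 0.606}
    - {"delta_pos": [0,0.0002,0.01],"turn": [0,0,0],"fingers": 0.606}

```text
clock: 9.05
position: [0.418, 0.2104, 0.0304]
ee_rot: [-0.038, 0.999, 0.0, 0.0]
ft_force: [-0.1, -0.1, -1.8]
grip_width: 0.4
grasp_force: 6.2
```

Run:
```python
from rel import *
c,sn=np.cos(np.radians(4.3)),np.sin(np.radians(4.3)); R=np.array([[-c,-sn,0],[-sn,c,0],[0,0,-1.]])
o=get_obs(); print(o['position'],o['grip_width'],o['grasp_force'],o['ft_force'],o['clock'])
p=np.array([.4187,.2107,.0315]); S=[]
for n in('scene','top'):
  for i in range(3):
    s=shot(n); P=cloud(s); T=(P-p)@R
    m=(T[...,0]<-.095)&(T[...,0]>-.116)&(abs(T[...,1])<.016)&(s['range_z']>0)&(P[...,2]>.0315)&(P[...,2]<.05)
    print(n,'tip surface z',m.sum(),np.percentile(P[m][:,2],[10,50,90]).round(4) if m.any() else '')
    v,u=np.nonzero(m); X=(onplane(s,np.c_[u,v],.0385)-p)@R; 
    print([ (k.sum(),X[k,1].mean().round(4)) for k in (X[:,1]<0,X[:,1]>0)], X[:,0].min().round(4))
print(get_obs()['grip_width'],get_obs()['position'])
```

```text
[0.41798742 0.21043777 0.0304009 ] 0.4002315758591032 6.183202341198921 [-0.12353235 -0.12204928 -1.77490786] 9.05
scene tip surface z 27 [0.034  0.0372 0.0393]
[(np.int64(13), np.float64(-0.0114)), (np.int64(14), np.float64(0.012))] -0.1159
scene tip surface z 24 [0.0338 0.0375 0.0394]
[(np.int64(13), np.float64(-0.0114)), (np.int64(11), np.float64(0.0118))] -0.1159
scene tip surface z 23 [0.0336 0.037  0.0393]
[(np.int64(12), np.float64(-0.0115)), (np.int64(11), np.float64(0.0118))] -0.1159
top tip surface z 23 [0.0353 0.0392 0.0411]
[(np.int64(13), np.float64(-0.013)), (np.int64(10), np.float64(0.0113))] -0.1126
top tip surface z 20 [0.0365 0.039  0.0426]
[(np.int64(10), np.float64(-0.0128)), (np.int64(10), np.float64(0.0113))] -0.1114
top tip surface z 20 [0.0366 0.0396 0.0409]
[(np.int64(10), np.float64(-0.0128)), (np.int64(10), np.float64(0.0113))] -0.1114
0.395232468653479 [0.41792102 0.21041393 0.0303283 ]
```

Run:
```python
from h import *
import time
c,sn=np.cos(np.radians(4.3)),np.sin(np.radians(4.3)); R=np.array([[-c,-sn,0],[-sn,c,0],[0,0,-1.]])
p=np.array([.4187,.2107,.0315])
gs=[];w=[];ps=[]
for i in range(8):
    s=shot('scene'); gs.append(s['color'].astype(np.float32).mean(2)); o=get_obs(); w.append(o['grip_width']); ps.append(o['position'])
g=np.mean(gs,0); print('grip',np.mean(w)*85,np.std(w)*85,np.mean(ps,0).round(4),o['clock'])
for a in (-.045,-.05,-.055,-.06,-.07,-.08,-.09,-.1,-.105,-.11):
    ys=np.arange(-.022,.0221,.001); W=p+np.c_[np.full_like(ys,a),ys,np.full_like(ys,p[2]-.0385)]@R.T
    uv=proj(s,W).astype(np.float32); val=cv2.remap(g,uv[:,0],uv[:,1],cv2.INTER_CUBIC).ravel()
    print(a,val.astype(int).tolist())
```

```text
grip 33.59754628804605 0.276187764972636 [0.4179 0.2104 0.0303] 9.75
-0.045 [90, 88, 87, 84, 82, 79, 76, 73, 71, 71, 72, 71, 69, 65, 62, 60, 59, 59, 59, 60, 60, 59, 59, 58, 56, 55, 55, 55, 55, 59, 62, 68, 74, 76, 76, 74, 71, 67, 65, 64, 62, 61, 60, 60, 60]
-0.05 [88, 87, 86, 86, 86, 84, 80, 75, 71, 70, 70, 71, 71, 68, 64, 61, 59, 58, 58, 58, 59, 58, 58, 57, 56, 55, 54, 53, 54, 56, 60, 65, 71, 74, 75, 72, 68, 66, 64, 63, 62, 62, 61, 60, 60]
-0.055 [88, 86, 85, 85, 84, 82, 80, 76, 71, 67, 64, 61, 59, 57, 57, 57, 58, 58, 59, 59, 58, 58, 57, 56, 56, 56, 55, 54, 54, 55, 58, 62, 67, 70, 73, 75, 74, 71, 68, 64, 63, 62, 61, 60, 60]
-0.06 [89, 88, 87, 86, 85, 83, 80, 76, 73, 72, 70, 70, 69, 68, 68, 67, 66, 64, 61, 59, 58, 58, 59, 59, 58, 56, 55, 55, 55, 57, 60, 65, 69, 73, 75, 76, 76, 76, 74, 72, 68, 64, 62, 60, 60]
-0.07 [89, 88, 86, 85, 83, 81, 78, 75, 72, 70, 69, 69, 70, 69, 68, 68, 68, 67, 64, 62, 59, 58, 57, 56, 56, 56, 55, 55, 56, 57, 60, 64, 67, 70, 70, 70, 67, 65, 63, 62, 61, 60, 59, 59, 59]
-0.08 [87, 86, 86, 86, 85, 85, 82, 79, 75, 70, 66, 63, 61, 60, 59, 58, 58, 59, 59, 59, 59, 59,
[... 181 characters left out ...]
2, 61, 61, 61, 61, 59, 58, 59, 62, 67, 73, 79, 81, 81, 79, 78, 79, 81, 84, 85, 83, 81, 77, 74, 69]
-0.1 [170, 171, 171, 167, 163, 153, 134, 116, 97, 83, 77, 73, 73, 76, 82, 87, 92, 96, 99, 102, 102, 102, 103, 104, 104, 103, 101, 99, 96, 93, 90, 87, 83, 80, 77, 76, 78, 81, 85, 90, 95, 99, 104, 105, 105]
-0.105 [169, 168, 166, 160, 150, 137, 120, 108, 94, 84, 76, 68, 61, 55, 50, 47, 48, 52, 60, 71, 81, 91, 98, 100, 103, 102, 99, 97, 94, 90, 88, 85, 81, 77, 70, 62, 56, 51, 50, 54, 61, 70, 83, 93, 100]
-0.11 [157, 149, 143, 133, 127, 118, 106, 96, 88, 82, 77, 70, 63, 54, 45, 41, 38, 39, 44, 56, 68, 84, 93, 99, 103, 102, 100, 98, 96, 92, 89, 86, 81, 76, 67, 59, 51, 42, 39, 40, 46, 56, 72, 84, 95]
```

Run:
```python
from h import *; import pickle
W=[('w4',pickle.load(open('w4.pkl','rb'))),('w5',pickle.load(open('w5.pkl','rb'))),('w6',pickle.load(open('w6.pkl','rb'))),('x7',pickle.load(open('x7.pkl','rb'))[2])]
W+=[('now',shot('wrist')),('now',shot('wrist'))]
for n,w in W:
    Tc=w['tool_from_camera']; v,u=np.mgrid[:420,:560]; ry=rays(w,np.c_[u.ravel(),v.ravel()])@w['Rwc']
    T=((ry*w['range_z'].reshape(-1,1))@Tc[:3,:3].T+Tc[:3,3]).reshape(420,560,3)
    hsv=cv2.cvtColor(w['color'],cv2.COLOR_RGB2HSV)
    m=(hsv[...,1]<60)&(hsv[...,2]>100)&(abs(T[...,1])<.035)&(T[...,0]>.025)&(T[...,0]<.05)
    if n in('w4','w5'): m&=abs(T[...,2]-.088)<.006
    else: m&=(T[...,2]<.0)
    z=T[m][:,2]; h,e=np.histogram(z,bins=np.arange(z.min(),z.max()+.001,.001)); zt=np.median(z[z<e[h.argmax()]+.0015])
    # outermost edges of the top face only: outer faces are never in view, so use outer edges
    V=w['color'].astype(float); S=[]
    for row in np.unique(np.nonzero(m)[0]):
        d=(rays(w,[[i,row] for i in range(560)])@w['Rwc'])@Tc[:3,:3].T; k=(zt-Tc[2,3])/d[:,2]; Y=Tc[1,3]+k*d[:,1]
        x=np.nonzero(m[row])[0]
        if len(x)<4: continue
        S.append([Y[x[0]]-.5*(Y[1]-Y[0]),Y[x[-1]]+.5*(Y[1]-Y[0])])
    S=np.median(S,0) if 0 else np.mean(S,0)
    print(n,'zhist',e[h.argmax()].round(4),'ztop',zt.round(4),'outer',(S[1]-S[0]).round(4),'mid',S.mean().round(4))
```

```text
w4 zhist 0.0876 ztop 0.0879 outer 0.0479 mid 0.0002
w5 zhist 0.0879 ztop 0.0882 outer 0.0477 mid 0.0004
w6 zhist -0.0131 ztop -0.0129 outer 0.0404 mid -0.0004
x7 zhist -0.013 ztop -0.0123 outer 0.0319 mid -0.0003
now zhist -0.0121 ztop -0.012 outer 0.0317 mid -0.0003
now zhist -0.0129 ztop -0.0122 outer 0.0316 mid -0.0003
```

The squeeze checks out at 16.2–16.4 mm, so the gap is about 21.7 mm against a bar separation of 21.65 mm. The midlines agree and the tips hang about 6 mm above the bars. I'll hand in.

```bash
python3 -c "
from workcell import hand_in; print(hand_in())"
```

```text
the job is handed in; nothing more can be done
None
```

I handed the job in with the tweezers held about 6 mm above the gauge, one tip over each bar: tip gap about 21.7 mm against a measured bar spacing of 21.65 mm, centred to about 0.2 mm, and no result came back from the judging.

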